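# Slide the worn brake pad off the checking nest into the parts tray

### The arm

A 6-joint arm with a two-finger parallel gripper is mounted at the origin on a cart in front of the work surface, level with it; the furniture and walls round the work are solid. World frame = base frame: x ahead of the robot, y to its left, z up, the work surface at z = 0. Lengths are in m, angles in rad, forces in N, time in s.
With the tool pointing down it reaches from about 0.375 to 0.975 m from the base axis. Payload 3.8 kg.
Tool frame: the origin (TCP) lies at the very end of the fingers, on their centre line; the grasp point (between the pads) lies 19 mm behind it; z points along the fingers, y is the line along which they close (so a half turn about z gives the same grasp; the last joint's range is limited). The gripper opens to 85 mm and grips with 20 to 120 N. Pads are 22 mm wide; open, the fingers measure 114 mm over their backs; the gripper's body (76 mm by 85 mm) begins 54 mm behind the grasp point. The pads swing forward as they close: fully open they stand 13 mm farther back than shut.
Start: joints at [1.194, 0.264, 1.604, -0, 1.274, -0.037], TCP at [0.225, 0.636, 0.231] pointing down, gripper open.
Joint ranges: [-2.63, 2.63], [-0.94, 2.18], [0.31, 2.57], [-1.31, 4.45], [0, 2.66], [-2.55, 2.55]. Speed limits (rad/s): [2.57, 2.57, 3.14, 3.14, 3.14, 3.14].

### API

Orientations are given as a rotation vector (axis times angle).
In Python, from workcell import monitor, viewer, job gives the robot as it stands. The module is installed in compiled form; this text tells all that it offers.
- The arm moves only by the tool step_arm, never from a script. Its argument "series" is one flat list of numbers, 4 for each row, row after row: the shift along the tool's x, y, z in m, then the turn about the tool's z in rad. A call has 1 to 8 rows; each row is the pose to reach, as a shift and turn from the pose commanded when the call began, along the tool's axes at that moment; what a row does not reach only later rows make up. A row lasts 1/8 s, in which the tool goes at most 62.5 mm and 10.7 degrees, less where a joint would pass 70% of its speed; a pose out of reach is approached as far as the arm can. A call with a gripper value outside its range is refused whole. "gripper" is the opening, from 0 (shut) to 1 (fully open), set as the call begins (left out, the last holds). The fingers move at their own pace and stop on an object; "newtons" is the grip in N (left out, the last holds). Time passes only in rows, so rows that repeat a pose let the fingers close. It gives the time, the measured TCP pose, the force, the opening and the grip force at its end, in the units of the state.
- monitor.read_state(): the state, without advancing time (a new reading comes with each control period).
- viewer.read_camera(name): name is "scene" or "top" or "wrist"; returns a dict with "image" (400x640x3 uint8, red, green, blue), "intrinsics" (3x3 intrinsics, pixels), "distortion" ([k1, k2, p1, p2, k3] as OpenCV has them; the pictures are not rectified), "T" (4x4, takes a point from camera to world coordinates); the wrist camera has in their place "hand_eye" (4x4, takes a point from camera to tool coordinates, whose origin is the TCP and whose axes are the flange's). Camera axes: x right, y up, looking along -z (the intrinsics and any distortion apply to the point x, -y, -z); pixel columns grow to the right and rows downward; lengths in m; the calibration is good to about 2 mm. A picture is of the moment at which its call begins: read the wrist's pose just before it. There is no depth.
- job.finish_job(): hands the job in; it is judged then, once.
Trained networks look in a picture, given as the dict that the camera call returned (one of the last four; its "shot" number tells which), for a name from the list of things; names that differ only in an ending like _2 or _b are one class to them, and where a whole thing is asked for, a point or a joint stands for the part that bears it (a point fixed in the world has none). Each returns a list of dicts, best first, with "score" (0 to 1); they miss things now and then, are a little off and sometimes report something else, mostly with a low value. They report only what shows in the picture. A call takes as long as a camera call. They do not tell look-alikes from the thing itself.
- viewer.boxes_of(picture, label): "extent" ([centre column, centre row, width, height] in pixels, round what is visible of it).
- viewer.spot_point(picture, label): "point" ([column, row] in pixels: a listed point, or the origin of a listed thing).
The state is a dict: "time": time; "q": joint angles; "joint_vel": joint speeds; "joint_torque": joint torques, N m; "tool_pos": TCP position; "tcp_rot": TCP orientation; "wrist_force": force on the tool from outside, world axes, zero at the start; "torque": the same for the moment, N m; "width": opening from 0.0 (shut) to 1.0 (fully open); "grip_force": force on a finger pad.
Only numpy, scipy, OpenCV 4.12 (cv2) and the standard library are available. Lean on these libraries where they do the work, as an engineer would, in place of code of your own. Each camera call takes 0.05 s, during which the arm holds its last target. There are 200 camera calls.

### The job

Bring the steel parts tray beneath the open mouth of the raised checking nest, its short end pushed up against the nest's foot, then with light finger pressure from above slide the worn brake pad out of the nest and over the edge so that it drops into the tray. The lining is brittle: never bear on it with more than about 20 N, slide the pad out rather than lifting it, and leave the other pad and everything else where it lies.

Things in the scene. Friction and masses are not known exactly. Their poses are not given: they have to be found in the camera images.
- nest: Checking nest, fixed to the bench: a grey foot carrying a steel deck 96 x 106 mm (local x, y), top 90 mm and underside 74 mm above the bench. Origin: on the bench, under the pocket's middle line; z up. The deck spans local y -60 to +46 mm. Three fences 21 mm high on it form a pocket 51 mm wide (local x -25.5 to +25.5 mm), open towards local -y. The deck is smooth, slippery steel.
- mouth (a point): Middle of the deck's edge at the open mouth, at deck-top height (nest-local x = 0, y = -60 mm). Axes as the nest's: -y points out of the mouth, z up. The deck overhangs the foot by 30 mm here.
- pocket_back (a point): Foot of the pocket's back fence, in the middle, at deck-top height: nest-local x = 0, y = +36 mm. Axes as the nest's.
- foot_face (a point): Bottom middle of the foot's upright face on the mouth side, at bench height: nest-local x = 0, y = -30 mm. The foot is a column 74 mm wide on a flange 130 mm wide and 10 mm thick, both ending in this face. The tray's short end comes to rest against it.
- shoe_nose (a point): Nose of a round brass shoe in the +x fence (nest-local x = 22.5, y = 8, 9 mm above the deck). It is sprung against the pad's side with about 7 N and holds the pad by friction until it has moved out about 30 to 35 mm.
- worn_pad: Worn brake pad in the nest, lining up: steel back plate 48 x 80 x 5 mm (x, y, z), grey lining 44 x 73 mm with a 5 mm cross groove. Origin: middle of its underside; y along the nest's y. The fences, higher and within 4 mm, leave no room to grip it or get behind. Wear is not known: 9 to 19 mm thick in all, find the top by touch. 12 to 15 N on its rear half slides it. 0.12 to 0.22 kg.
- tray: Pressed steel parts dish 139 (x) x 199 (y) x 26 mm high, 0.3 kg, loose on the bench, screws fixed to its 2 to 5 mm floor. Origin: middle of its underside; y its long axis. Its walls flare outwards, 86 mm (inside) to 100 mm (outside) from the origin at the short ends; grip the rim from above at the middle of a short end and drag it flat. Against the foot its origin is 70 mm outside the mouth edge.
- other_pad: Another brake pad of the same kind (13.5 mm thick), lying on the bench behind the nest: leave it. Origin: middle of its underside.
- bearing: Ball bearing, 47 mm across, 14 mm thick, on the bench on the robot's side of the nest: leave it. Origin: middle of its underside.
- gear: Gear wheel, 66 mm across, 16 mm thick, on the bench on the far side of the nest: leave it. Origin: middle of its underside.
- long_bolt: Dark hexagon bolt, 56 mm long, lying beside the nest on the robot's side: leave it. Origin: middle of its underside.
- pliers_red: Pliers with red handles, 168 mm long, near the front left of the bench: leave them. Origin: middle of the underside.
- cap: Purple plastic cap, 54 mm across, 46 mm high, to the left behind the nest: leave it. Origin: middle of its underside.
There are look-alikes about, which are no part of the job. There is more than one size of the tray; the one meant has the size given above.

How it is judged:
By the outcome, as a careful person would: the job done as asked, in the order asked, and still so for the second after the job is handed in, with the robot touching nothing.
It also fails if it takes over 67 s, if anything falls off the work surface, if the arm or the gripper's body presses on something with over 40 N, if the wrist force passes 120 N, or if a joint passes its speed limit or range.

## Working session

There is one attempt and no reset: what is moved stays moved. The work goes in short steps, Python scripts to look and compute and a tool call to move; the robot and the scene stay as the last step left them, time stands still between calls to the robot, and variables do not carry over. Pictures are saved under pics/ and viewed, at most 10 in all, crops included, and the job is handed in when it is done.

Besides the shell and the picture viewer there is one more tool, called by a JSON object that holds its "method" and its "body". step_arm: Moves the arm, as the interface text tells. Its arguments: {"type":"object","properties":{"series":{"type":"array"},"gripper":{"type":"number"},"newtons":{"type":"number"}},"required":["series"]}

```bash
mkdir -p pics
cat > h.py <<'E'
import numpy as np, cv2
from workcell import monitor, viewer, job
from scipy.spatial.transform import Rotation as R
def camT(p):
    if 'T' in p and p['T'] is not None: return np.array(p['T'])
    s=monitor.read_state(); T=np.eye(4); T[:3,:3]=R.from_rotvec(s['tcp_rot']).as_matrix(); T[:3,3]=s['tool_pos']
    return T@np.array(p['hand_eye'])
def ray(p,uv,z):
    T=camT(p); n=cv2.undistortPoints(np.array([[uv]],float),np.array(p['intrinsics']),np.array(p['distortion']))[0,0]
    d=T[:3,:3]@np.array([n[0],-n[1],-1]); o=T[:3,3]
    return o+d*(z-o[2])/d[2]
def proj(p,X):
    T=np.linalg.inv(camT(p)); c=(T[:3,:3]@np.array(X,float).T).T+T[:3,3]; c=c*[1,-1,-1]
    return cv2.projectPoints(c,np.zeros(3),np.zeros(3),np.array(p['intrinsics']),np.array(p['distortion']))[0][:,0]
def save(p,n): cv2.imwrite('pics/'+n,cv2.cvtColor(p['image'],cv2.COLOR_RGB2BGR))
E
python3 - <<'E'
from h import *
print(monitor.read_state())
Z=dict(mouth=.09,pocket_back=.09,foot_face=0,shoe_nose=.099,nest=0,worn_pad=.09,tray=0,other_pad=0,bearing=0,gear=0,long_bolt=0,pliers_red=0,cap=0)
for c in ['top','scene']:
    p=viewer.read_camera(c); save(p,c+'1.png')
    for k,z in Z.items():
        for r in viewer.spot_point(p,k)[:3]:
            print(c,k,round(r['score'],2),np.round(r['point']),np.round(ray(p,r['point'],z),3))
    for r in viewer.boxes_of(p,'tray')[:4]: print(c,'box',r)
E
```

```text
{'time': 0.0, 'q': array([ 1.19408540e+00,  2.64743123e-01,  1.60543876e+00,  9.60707662e-06,
        1.27366595e+00, -3.68946499e-02]), 'joint_vel': array([ 0.00140634, -0.00122505, -0.00049482,  0.00137271, -0.00056035,
        0.00086636]), 'joint_torque': array([ 2.47493677e-03, -5.15117991e+01, -3.67309785e+01, -6.64991603e-05,
        1.29072263e-02, -2.43746092e-05]), 'tool_pos': array([0.22470532, 0.63570253, 0.2299338 ]), 'tcp_rot': array([-0.53114182, -3.09588679,  0.00346345]), 'wrist_force': array([ 0.16771917,  0.34080962, -0.18482845]), 'torque': array([-0.03037596,  0.0698662 ,  0.01063952]), 'grip_force': 0.0, 'width': 1.0001067792291785}
top mouth 0.8 [245. 205.] [0.551 0.088 0.09 ]
top pocket_back 0.66 [218. 208.] [0.543 0.179 0.09 ]
top foot_face 0.56 [245. 221.] [0.529 0.101 0.   ]
top foot_face 0.32 [226. 188.] [0.666 0.173 0.   ]
top shoe_nose 0.68 [223. 198.] [0.576 0.162 0.099]
top nest 0.96 [231. 216.] [0.548 0.15  0.   ]
top worn_pad 0.67 [230. 218.] [0.503 0.14  0.09 ]
top worn_pad 0.5 [233. 210.] [0.534 0.128 0.09 ]
top tray 0.96 [336. 229.] [ 0.475 -0.223
[... 953 characters left out ...]
ene nest 0.53 [243. 185.] [0.398 0.201 0.   ]
scene worn_pad 0.44 [270. 168.] [0.513 0.12  0.09 ]
scene tray 0.84 [356. 250.] [ 0.495 -0.456  0.   ]
scene tray 0.68 [318. 220.] [ 0.497 -0.22   0.   ]
scene tray 0.56 [383. 302.] [ 0.381 -0.7    0.   ]
scene other_pad 0.45 [247. 167.] [ 0.491  0.279 -0.   ]
scene bearing 0.64 [279. 168.] [0.598 0.162 0.   ]
scene bearing 0.45 [245. 182.] [0.418 0.211 0.   ]
scene pliers_red 0.6 [222. 164.] [0.415 0.39  0.   ]
scene cap 0.47 [269. 145.] [0.678 0.329 0.   ]
scene box {'extent': [383.2, 299.5, 36.0, 35.3], 'score': 0.94}
scene box {'extent': [317.6, 219.8, 46.2, 39.3], 'score': 0.73}
scene box {'extent': [356.1, 249.8, 33.1, 30.9], 'score': 0.57}
```

Run:
```python
import cv2,numpy as np
a=cv2.imread('pics/top1.png')[170:290,150:510]; b=cv2.imread('pics/scene1.png')[130:330,200:420]
cv2.imwrite('pics/a.png',np.vstack([cv2.resize(a,(800,267),interpolation=3),np.pad(cv2.resize(b,(363,330),interpolation=3),((0,0),(0,437),(0,0)))]))
```

```text
(no output)
```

View pics/a.png

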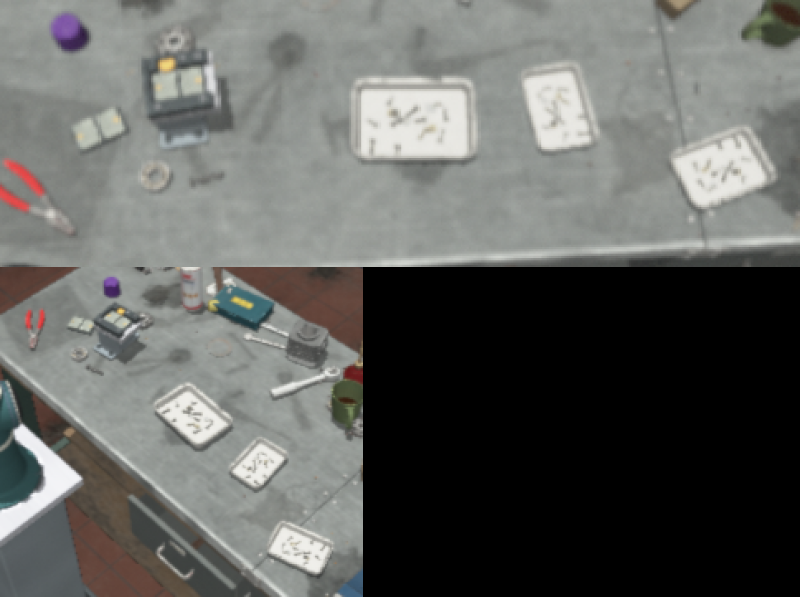

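Candidate trays (top picture): A (336,223), B (398,218), C (473,245). A is visibly the largest; I'll measure all three sizes and plan the first look-from-above pose.

```bash
cat >> h.py <<'E'
def shift(P,yaw=None):
    """tool shift/turn to world TCP P, tool y along world angle yaw (mod pi)"""
    s=monitor.read_state(); M=R.from_rotvec(s['tcp_rot']).as_matrix()
    d=M.T@(np.array(P)-s['tool_pos']); t=0
    if yaw is not None:
        c=np.arctan2(M[1,1],M[0,1]); t=-((yaw-c+np.pi/2)%np.pi-np.pi/2)
    return np.round(np.append(d,t),4)
E
python3 - <<'E'
from h import *
p=viewer.read_camera('top'); im=cv2.cvtColor(p['image'],cv2.COLOR_RGB2HSV)
m=((im[...,2]>190)&(im[...,1]<30)).astype(np.uint8); m=cv2.morphologyEx(m,cv2.MORPH_CLOSE,np.ones((5,5)))
cs,_=cv2.findContours(m,0,2)
for c in cs:
    if cv2.contourArea(c)>300:
        w=np.array([ray(p,q[0],.0)[:2] for q in c],np.float32); print(c.mean((0,1)),cv2.minAreaRect(w))
w=viewer.read_camera('wrist'); print(w['hand_eye'],w['intrinsics'])
print(shift([.5,.0,.36],np.pi/2))
E
```

```text
[283.69473684 349.58947368] ((0.03976203501224518, -0.0005756020545959473), (0.31586387753486633, 0.2199334055185318), 89.8993148803711)
[474.46052632 243.71052632] ((0.3887098729610443, -0.7033939361572266), (0.09820699691772461, 0.14090406894683838), 17.249422073364258)
[340.65909091 220.63636364] ((0.5020661950111389, -0.22409376502037048), (0.19413603842258453, 0.13515260815620422), 86.42231750488281)
[402.57407407 217.42592593] ((0.5073606371879578, -0.4616643786430359), (0.14051292836666107, 0.1002994254231453), 6.864170074462891)
[475.03846154 120.65384615] ((0.9069005846977234, -0.8302344083786011), (0.17021444439888, 0.10456427186727524), 83.7061767578125)
[313.41071429 115.20833333] ((1.1943219900131226, -0.23027849197387695), (2.860279083251953, 0.7593604922294617), 86.83124542236328)
[[ 8.42867038e-04  9.62509319e-01  2.71247305e-01  6.88250330e-02]
 [ 9.99999130e-01 -1.08637389e-03  7.47578638e-04 -7.21888499e-04]
 [ 1.01422740e-03  2.71246439e-01 -9.62509398e-01 -1.41585069e-01]
 [ 0.00000000e+00  0.00000000e+00  0.00000000e+00  1.00000000e+00]] [[351.54704613   0.         318.67400211]
 [  0.         351.54704613 197.49936721]
 [  0.           0.           1.        ]]
[-0.4714 -0.5083 -0.1287 -0.3398]
```

{"method": "step_arm", "body": {"series": [-0.47,-0.51,-0.13,-0.34,-0.47,-0.51,-0.13,-0.34,-0.47,-0.51,-0.13,-0.34,-0.47,-0.51,-0.13,-0.34,-0.47,-0.51,-0.13,-0.34,-0.47,-0.51,-0.13,-0.34,-0.47,-0.51,-0.13,-0.34,-0.47,-0.51,-0.13,-0.34]}}

```text
time: 2.6
tool_pos: [0.4189, 0.1829, 0.3242]
tcp_rot: [-0.001, 3.14, 0.001]
wrist_force: [2.0, 0.9, 0.1]
width: 1.002
grip_force: 0.0
```

Run:
```python
from h import *
s=monitor.read_state(); print(s['time'],s['tool_pos'],s['tcp_rot'],s['joint_vel'])
print(shift([.5,.0,.36],np.pi/2))
```

```text
2.6 [0.41894115 0.18285127 0.32418857] [-8.26084707e-04  3.14023904e+00  8.29996577e-04] [-1.07566772 -0.09651414 -0.08497728 -0.00128341  0.1763473  -1.06206515]
[-0.081  -0.1829 -0.0358  0.0005]
```

{"method": "step_arm", "body": {"series": [-0.08,-0.18,-0.035,0,-0.08,-0.18,-0.035,0,-0.08,-0.18,-0.035,0,-0.08,-0.18,-0.035,0,-0.08,-0.18,-0.035,0,-0.08,-0.18,-0.035,0]}}

```text
time: 3.35
tool_pos: [0.4979, 0.006, 0.358]
tcp_rot: [0.002, -3.141, -0.001]
wrist_force: [0.1, 0.2, -0.4]
width: 1.002
grip_force: 0.0
```

Run:
```python
from h import *
s=monitor.read_state(); print(s['tool_pos'],np.abs(s['joint_vel']).max())
p=viewer.read_camera('wrist'); save(p,'w1.png')
for k,z in dict(mouth=.09,pocket_back=.09,foot_face=0,shoe_nose=.099,nest=0,worn_pad=.09,tray=0,bearing=0,gear=0,long_bolt=0).items():
    for r in viewer.spot_point(p,k)[:2]:
        print(k,round(r['score'],2),np.round(r['point']),np.round(ray(p,r['point'],z),3))
np.savez('w1.npz',T=camT(p),K=p['intrinsics'],D=p['distortion'])
```

```text
[0.49790253 0.00599234 0.35797611] 0.012933001182611741
mouth 0.55 [382. 197.] [0.544 0.082 0.09 ]
pocket_back 0.55 [456. 189.] [0.533 0.173 0.09 ]
shoe_nose 0.86 [440. 214.] [0.563 0.152 0.099]
shoe_nose 0.39 [419. 249.] [0.608 0.13  0.099]
nest 0.7 [409. 177.] [0.539 0.137 0.   ]
worn_pad 0.6 [429. 193.] [0.538 0.138 0.09 ]
tray 0.76 [ 16. 151.] [ 0.497 -0.459  0.   ]
tray 0.58 [158. 146.] [ 0.493 -0.229  0.   ]
gear 0.58 [415. 250.] [0.654 0.154 0.   ]
long_bolt 0.78 [393.  90.] [0.416 0.105 0.   ]
```

View pics/w1.png

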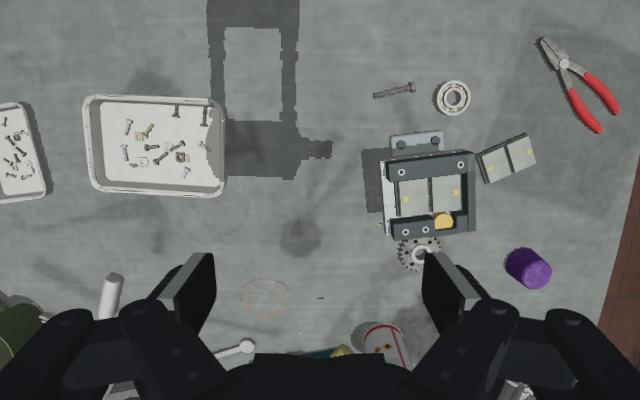

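Wrist view: nest at about (430,195), mouth to the left (382,197), worn pad inside at (429,193) with the brass shoe at (445,221); target tray A at (157,146), smaller look-alike B at (16,151). Enlarge tray A and the nest for corner measurement.

Run:
```python
import cv2,numpy as np
i=cv2.imread('pics/w1.png')
a=cv2.resize(i[80:210,70:240],None,fx=4,fy=4,interpolation=2)[:290*2-60+0]
b=cv2.resize(i[140:250,365:495],None,fx=5,fy=5,interpolation=2)
cv2.imwrite('pics/a2.png',cv2.resize(i[85:205,75:235],None,fx=5,fy=5,interpolation=2)); cv2.imwrite('pics/b2.png',b)
```

```text
(no output)
```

View pics/a2.png

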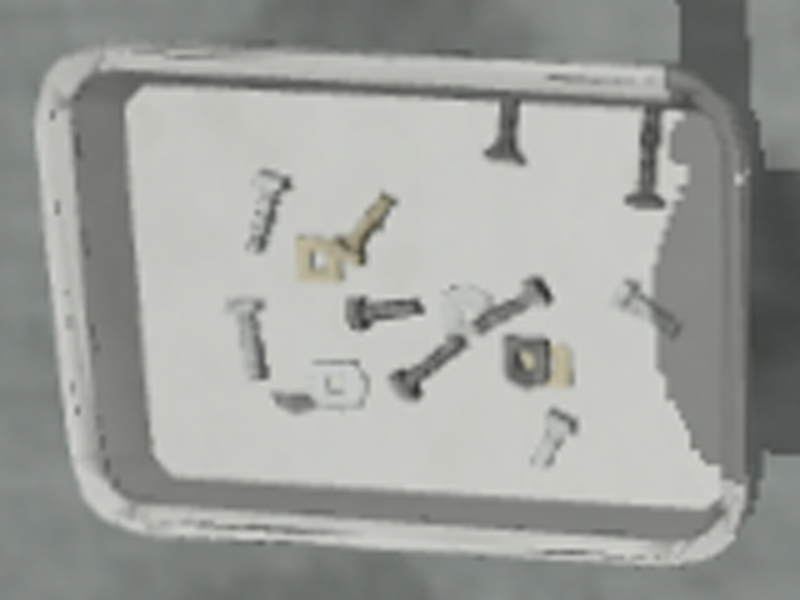

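View pics/b2.png

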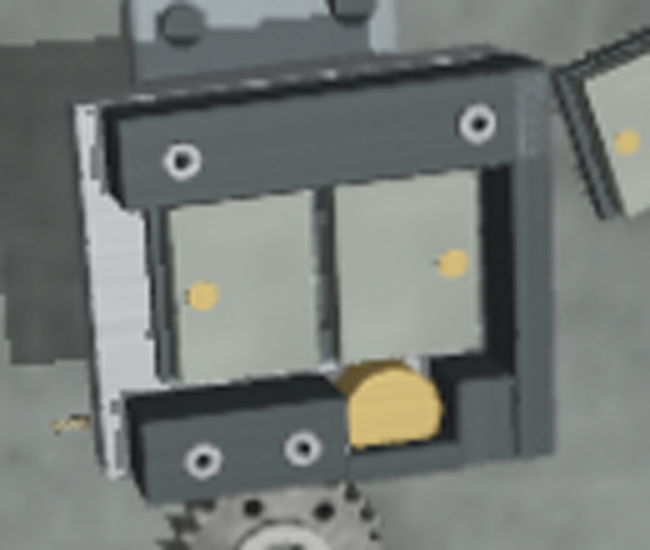

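```bash
cat > m.py <<'E'
from h import *
z=np.load('w1.npz'); 
import h
p=dict(T=z['T'],intrinsics=z['K'],distortion=z['D'])
A=lambda u,v,zz: ray(p,(75+u/5-.4,85+v/5-.4),zz)[:2]
B=lambda u,v,zz: ray(p,(365+u/5-.4,140+v/5-.4),zz)[:2]
def line(n,a,b): 
    d=b-a; print(n,a.round(4),b.round(4),'ang',np.degrees(np.arctan2(d[1],d[0])).round(2))
t=.025
line('L',A(38,110,t),A(78,490,t)); line('R',A(748,130,t),A(745,500,t)); line('T',A(110,45,t),A(690,68,t)); line('Bt',A(130,530,t),A(670,563,t))
line('deck',B(78,104,.09),B(105,475,.09)); line('fu',B(125,208,.111),B(510,163,.111)); line('fl',B(145,433,.111),B(345,405,.111)); line('back',B(515,165,.111),B(515,375,.111))
E
python3 m.py
```

```text
L [ 0.4346 -0.3196] [ 0.5414 -0.3252] ang -2.97
R [ 0.4437 -0.1216] [ 0.5447 -0.1291] ang -4.25
T [ 0.418 -0.296] [ 0.4275 -0.1362] ang 86.62
Bt [ 0.5534 -0.3111] [ 0.563 -0.152] ang 86.53
deck [0.4993 0.0764] [0.5931 0.0878] ang 6.92
fu [0.5196 0.0846] [0.5087 0.1729] ang 97.04
fl [0.5741 0.0924] [0.5671 0.1397] ang 98.36
back [0.5091 0.1741] [0.5597 0.18  ] ang 6.67
```

Tray A measures about 198 x 139 mm, which fits; B and C are about 140 x 100. Nest yaw is 7°, mouth about (0.547, 0.082), tray origin (0.490, -0.224) with yaw -3.4°. Next, grip the tray's end away from the nest.

Run:
```python
from h import *
print(shift([.4844,-.319,.06],np.radians(86.6)))
```

```text
[ 0.0143 -0.3238  0.2984  0.0598]
```

{"method": "step_arm", "body": {"series": [0.014,-0.324,0.29,0.06,0.014,-0.324,0.29,0.06,0.014,-0.324,0.29,0.06,0.014,-0.324,0.29,0.06,0.014,-0.324,0.29,0.06,0.014,-0.324,0.29,0.06,0.014,-0.324,0.29,0.06,0.014,-0.324,0.29,0.06], "gripper": 0.45, "newtons": 50}}

```text
time: 4.9
tool_pos: [0.4815, -0.3203, 0.064]
tcp_rot: [-0.1, -3.134, -0.006]
wrist_force: [-0.8, 1.1, 0.5]
width: 0.449
grip_force: 0.0
```

Run:
```python
from h import *
p=viewer.read_camera('wrist'); save(p,'w2.png')
s=monitor.read_state();print(s['tool_pos'],s['width'],s['joint_vel'].max(), shift([.4844,-.319,.010],np.radians(86.6)))
```

```text
[ 0.48290404 -0.31959615  0.06609176] 0.4502541906550299 0.033363812855690594 [-0.0017  0.0005  0.0561 -0.0033]
```

View pics/w2.png

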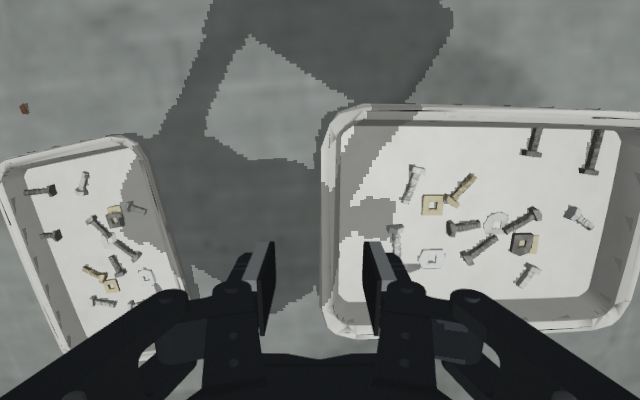

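The open fingers (270–365 columns) straddle the big tray's short-end rim (col ~328); clear of the look-alike. Descend and grip.

{"method": "step_arm", "body": {"series": [-0.002,0,0.02,0,-0.002,0,0.04,0,-0.002,0,0.056,0,-0.002,0,0.056,0,-0.002,0,0.056,0]}}

```text
time: 5.58
tool_pos: [0.4869, -0.3193, 0.0126]
tcp_rot: [0.093, 3.14, -0.0]
wrist_force: [0.1, -1.1, 0.9]
width: 0.448
grip_force: 0.0
```

{"method": "step_arm", "body": {"series": [0,0,0,0,0,0,0,0,0,0,0,0,0,0,0,0,0,0,0,0,0,0,0,0], "gripper": 0}}

```text
time: 6.32
tool_pos: [0.4872, -0.3198, 0.0133]
tcp_rot: [0.094, 3.139, -0.001]
wrist_force: [-1.9, -0.2, 5.4]
width: 0.072
grip_force: 48.4
```

Run:
```python
from h import *
print(shift([.5715,-.1017,.0133],np.radians(97)))
```

```text
[-7.110e-02  2.228e-01 -1.000e-04 -1.822e-01]
```

{"method": "step_arm", "body": {"series": [-0.004,0.01,0,-0.01,-0.01,0.03,0,-0.03,-0.017,0.055,0,-0.05,-0.026,0.08,0,-0.07,-0.034,0.105,0,-0.09,-0.042,0.13,0,-0.11,-0.049,0.155,0,-0.13,-0.056,0.175,0,-0.145]}}

```text
time: 7.32
tool_pos: [0.5537, -0.1475, 0.0133]
tcp_rot: [-0.138, 3.138, -0.003]
wrist_force: [-1.0, -5.2, 6.8]
width: 0.071
grip_force: 49.8
```

Run:
```python
from h import *
print(shift([.5715,-.1017,.0133],np.radians(97)))
```

```text
[-0.0217  0.044  -0.0001 -0.0344]
```

{"method": "step_arm", "body": {"series": [-0.005,0.012,0,-0.01,-0.011,0.023,0,-0.02,-0.016,0.033,0,-0.034,-0.021,0.042,0,-0.034,-0.021,0.042,0,-0.034,-0.021,0.042,0,-0.034]}}

```text
time: 8.07
tool_pos: [0.5712, -0.1033, 0.0132]
tcp_rot: [-0.189, 3.134, 0.0]
wrist_force: [-0.4, 0.5, 6.5]
width: 0.068
grip_force: 49.5
```

Run:
```python
from h import *
p=viewer.read_camera('wrist'); save(p,'w3.png'); print(shift([.567+.0025,-.0818,.0133],np.radians(97)))
# expected overlays: mouth, foot face line, tray short-end rim at staged pose
e=np.array([np.cos(np.radians(97)),np.sin(np.radians(97))]);n=np.array([e[1],-e[0]]);m=np.array([.547,.082])
P=[np.append(m+n*a,.09) for a in(-.048,.048)]+[np.append(m-e*.09+e*.1+n*a,.025) for a in(-.05,.05)]
print(proj(p,P).round())
im=cv2.cvtColor(p['image'],cv2.COLOR_RGB2BGR)
for q in proj(p,P): cv2.circle(im,tuple(int(v) for v in q.round()),2,(0,0,255),-1)
cv2.imwrite('pics/w3o.png',im)
```

```text
[-0.001   0.0216 -0.0001 -0.0017]
[[699. 201.]
 [743. 410.]
 [755. 157.]
 [697. 347.]]
```

View pics/w3o.png

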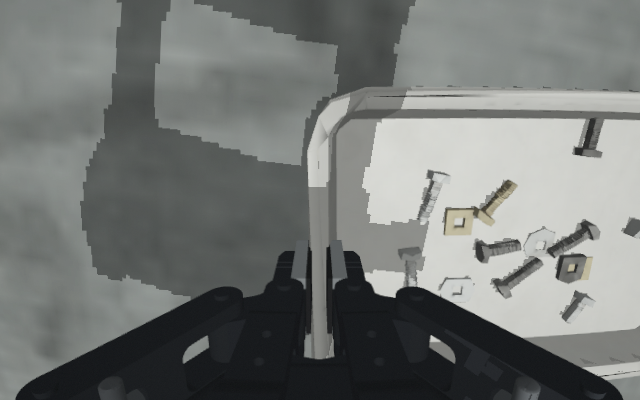

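Rim is held squarely between the pads (col 318, row 300). Push the last 20 mm gently.

{"method": "step_arm", "body": {"series": [0,0.008,0,0,0,0.014,0,0,-0.001,0.018,0,0,-0.001,0.018,0,0,-0.001,0.018,0,0]}}

```text
time: 8.75
tool_pos: [0.57, -0.086, 0.0133]
tcp_rot: [-0.189, 3.134, -0.001]
wrist_force: [-1.4, -1.6, 7.1]
width: 0.066
grip_force: 49.0
```

{"method": "step_arm", "body": {"series": [0,0.002,0,0,0,0.002,0,0,0,0.004,0,0,0,0.004,0,0]}}

```text
time: 9.25
tool_pos: [0.5697, -0.0825, 0.0133]
tcp_rot: [-0.189, 3.134, -0.002]
wrist_force: [-0.3, -4.0, 6.3]
width: 0.065
grip_force: 49.0
```

{"method": "step_arm", "body": {"series": [0,0.002,0,0,0,0.002,0,0,0,0.003,0,0,0,0.003,0,0]}}

```text
time: 9.75
tool_pos: [0.5694, -0.0796, 0.0133]
tcp_rot: [-0.189, 3.134, -0.002]
wrist_force: [0.1, -4.7, 6.0]
width: 0.066
grip_force: 48.9
```

{"method": "step_arm", "body": {"series": [0,0.001,0,0,0,0.002,0,0,0,0.002,0,0]}}

```text
time: 10.12
tool_pos: [0.5694, -0.0786, 0.0133]
tcp_rot: [-0.189, 3.133, -0.004]
wrist_force: [1.2, -7.4, 4.5]
width: 0.072
grip_force: 49.3
```

{"method": "step_arm", "body": {"series": [0,0.001,0,0,0,0.002,0,0,0,0.002,0,0]}}

```text
time: 10.5
tool_pos: [0.5702, -0.0781, 0.0134]
tcp_rot: [-0.191, 3.131, -0.009]
wrist_force: [2.5, -13.0, 1.9]
width: 0.065
grip_force: 49.8
```

Firm contact (13 N). Release and rise.

{"method": "step_arm", "body": {"series": [0,-0.002,0,0,0,-0.002,0,0,0,-0.002,0,0]}}

```text
time: 10.88
tool_pos: [0.57, -0.0784, 0.0134]
tcp_rot: [-0.189, 3.132, -0.004]
wrist_force: [1.7, -6.8, 3.0]
width: 0.068
grip_force: 49.1
```

{"method": "step_arm", "body": {"series": [0,0,0,0,0,0,0,0,0,0,0,0,0,0,0,0], "gripper": 0.4}}

```text
time: 11.38
tool_pos: [0.5677, -0.0772, 0.012]
tcp_rot: [0.188, -3.135, -0.0]
wrist_force: [0.1, -0.1, 0.6]
width: 0.401
grip_force: 0.0
```

{"method": "step_arm", "body": {"series": [0,0,-0.02,0,0,0,-0.05,0,0,0,-0.1,0,0,0,-0.16,0,0,0,-0.22,0,0,0.05,-0.27,0,0,0.1,-0.27,0,0,0.1,-0.27,0]}}

```text
time: 12.38
tool_pos: [0.5564, 0.0248, 0.2859]
tcp_rot: [-0.193, 3.131, 0.001]
wrist_force: [-0.1, -0.3, -0.9]
width: 0.402
grip_force: 0.0
```

{"method": "step_arm", "body": {"series": [-0.0,0.05,0,0,0,0.1,0,0,0,0.1,0,0,0,0.1,0,0], "gripper": 0}}

```text
time: 12.88
tool_pos: [0.5443, 0.1202, 0.2826]
tcp_rot: [-0.188, 3.136, -0.002]
wrist_force: [-0.6, -0.2, -0.5]
width: 0.001
grip_force: 0.0
```

Run:
```python
from h import *
s=monitor.read_state(); print(s['tool_pos'],s['tcp_rot'],s['width'],np.abs(s['joint_vel']).max())
p=viewer.read_camera('wrist'); save(p,'w4.png'); np.savez('w4.npz',T=camT(p),K=p['intrinsics'],D=p['distortion'])
for k,z in dict(mouth=.09,pocket_back=.09,shoe_nose=.099,tray=0,worn_pad=.09).items():
    for r in viewer.spot_point(p,k)[:1]: print(k,round(r['score'],2),np.round(r['point']),np.round(ray(p,r['point'],z),3))
cv2.imwrite('pics/w4c.png',cv2.resize(cv2.imread('pics/w4.png')[0:300,100:500],None,fx=2,fy=2,interpolation=2))
```

```text
[0.54430524 0.12017248 0.28260176] [-1.87542079e-01  3.13594336e+00 -1.61299373e-03] 0.0008562330315791204 0.020185608911319836
mouth 0.81 [284. 170.] [0.545 0.085 0.09 ]
pocket_back 0.62 [379. 169.] [0.534 0.176 0.09 ]
shoe_nose 0.87 [351. 195.] [0.56  0.151 0.099]
tray 0.59 [230. 156.] [0.556 0.011 0.   ]
worn_pad 0.85 [340. 167.] [0.537 0.138 0.09 ]
```

View pics/w4c.png

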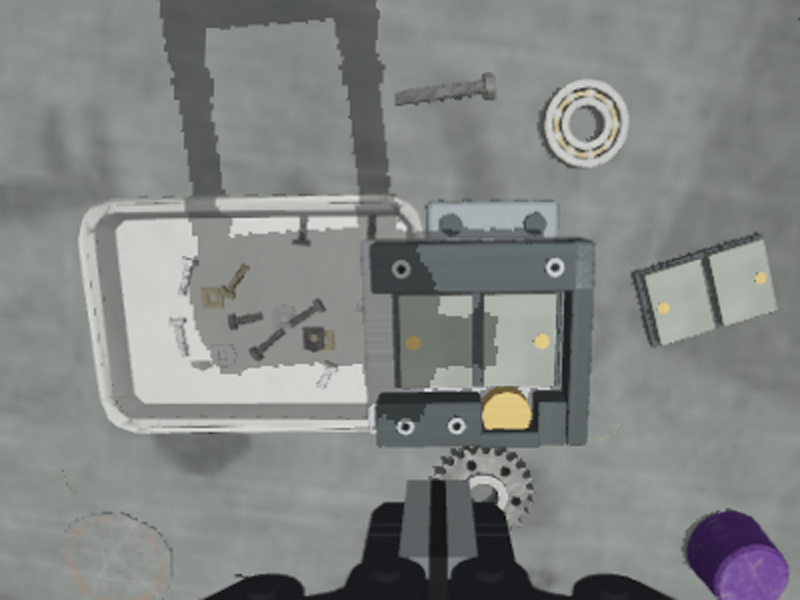

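Tray sits square against the foot below the mouth (crop: tray end at col ~425, nest deck edge col ~367). Rear lining half lies at crop (485–560, 295–388). Locate the press point.

Run:
```python
from h import *
z=np.load('w4.npz'); p=dict(T=z['T'],intrinsics=z['K'],distortion=z['D'])
m=np.array([.546,.083]); a=np.radians(97); e=np.array([np.cos(a),np.sin(a)]); n=np.array([e[1],-e[0]])
for nm,u,v,zz in [('groove-r',484,340,.104),('lin-rear',560,340,.104),('lin-front',393,340,.104),('lin-near',520,294,.104),('lin-far',520,388,.104),('fence-l',500,292,.111),('fence-r',420,393,.111),('back',572,330,.111),('deckedge',363,300,.09)]:
    w=ray(p,(100+u/2-.25,v/2-.25),zz)[:2]-m; print(nm,'local x %.4f y %.4f'%(w@n,w@e-.06))
P=m+e*.075; print('y=+15 world',P, shift([*P,.13],a))
```

```text
groove-r local x -0.0028 y -0.0029
lin-rear local x -0.0028 y 0.0324
lin-front local x -0.0029 y -0.0450
lin-near local x -0.0242 y 0.0132
lin-far local x 0.0202 y 0.0144
fence-l local x -0.0260 y 0.0035
fence-r local x 0.0206 y -0.0326
back local x -0.0088 y 0.0364
deckedge local x -0.0196 y -0.0599
y=+15 world [0.5368598  0.15744096] [ 0.0032  0.0381  0.1524 -0.0045]
```

{"method": "step_arm", "body": {"series": [0.002,0.02,0.04,0,0.004,0.037,0.08,-0.004,0.004,0.037,0.12,-0.004,0.004,0.037,0.15,-0.004,0.004,0.037,0.165,-0.004,0.004,0.037,0.165,-0.004,0.004,0.037,0.165,-0.004]}}

```text
time: 14.05
tool_pos: [0.5373, 0.1574, 0.119]
tcp_rot: [-0.193, 3.133, 0.001]
wrist_force: [0.7, -0.2, 0.2]
width: -0.003
grip_force: 0.0
```

Run:
```python
from h import *
m=np.array([.546,.083]); a=np.radians(97); e=np.array([np.cos(a),np.sin(a)])
s=monitor.read_state(); print(s['tool_pos'],s['wrist_force'],shift([*(m+e*.074),.11],a))
```

```text
[0.53726054 0.15742457 0.11896634] [ 0.70366556 -0.19430732  0.15596615] [ 0.0004 -0.0009  0.009   0.0006]
```

{"method": "step_arm", "body": {"series": [0,-0.001,0.003,0,0,-0.001,0.006,0,0,-0.001,0.008,0,0,-0.001,0.008,0]}}

```text
time: 14.55
tool_pos: [0.5359, 0.1563, 0.1092]
tcp_rot: [0.193, -3.135, 0.0]
wrist_force: [0.5, -0.1, -0.2]
width: -0.0
grip_force: 0.0
```

{"method": "step_arm", "body": {"series": [0,0,0.001,0,0,0,0.002,0,0,0,0.002,0]}}

```text
time: 14.92
tool_pos: [0.536, 0.1563, 0.1073]
tcp_rot: [0.193, -3.135, 0.0]
wrist_force: [-0.1, 0.2, 0.0]
width: 0.002
grip_force: 0.0
```

{"method": "step_arm", "body": {"series": [0,0,0.001,0,0,0,0.0015,0,0,0,0.0015,0]}}

```text
time: 15.3
tool_pos: [0.536, 0.1563, 0.1058]
tcp_rot: [0.193, -3.136, 0.0]
wrist_force: [0.0, -0.9, 1.2]
width: 0.002
grip_force: 0.0
```

{"method": "step_arm", "body": {"series": [0,0,0.0005,0,0,0,0.001,0,0,0,0.001,0]}}

```text
time: 15.68
tool_pos: [0.536, 0.1563, 0.1048]
tcp_rot: [0.193, -3.136, 0.0]
wrist_force: [-0.8, 0.6, -0.5]
width: 0.003
grip_force: 0.0
```

{"method": "step_arm", "body": {"series": [0,0,0.0005,0,0,0,0.001,0,0,0,0.001,0]}}

```text
time: 16.05
tool_pos: [0.536, 0.1563, 0.1038]
tcp_rot: [0.193, -3.136, 0.0]
wrist_force: [0.6, -0.1, -0.1]
width: 0.001
grip_force: 0.0
```

{"method": "step_arm", "body": {"series": [0,0,0.0005,0,0,0,0.001,0,0,0,0.001,0]}}

```text
time: 16.42
tool_pos: [0.5362, 0.1563, 0.1033]
tcp_rot: [-0.193, 3.135, -0.0]
wrist_force: [-1.9, -0.7, 4.5]
width: -0.001
grip_force: 1.9
```

{"method": "step_arm", "body": {"series": [0,0,0.0005,0,0,0,0.001,0,0,0,0.001,0]}}

```text
time: 16.8
tool_pos: [0.5362, 0.1564, 0.1032]
tcp_rot: [-0.193, 3.135, 0.0]
wrist_force: [-4.0, -1.4, 9.6]
width: -0.001
grip_force: 4.7
```

Contact at z = 0.1033 (pad ~13 mm thick). Press to ~13 N.

{"method": "step_arm", "body": {"series": [0,0,0.0006,0,0,0,0.0006,0]}}

```text
time: 17.05
tool_pos: [0.5363, 0.1564, 0.1032]
tcp_rot: [-0.193, 3.135, 0.0]
wrist_force: [-5.5, -2.5, 12.4]
width: -0.002
grip_force: 6.2
```

{"method": "step_arm", "body": {"series": [0,-0.002,0,0,0,-0.004,0,0,0,-0.006,0,0,0,-0.006,0,0]}}

```text
time: 17.55
tool_pos: [0.5369, 0.1515, 0.1032]
tcp_rot: [-0.193, 3.135, 0.003]
wrist_force: [-6.5, 1.9, 11.6]
width: 0.0
grip_force: 6.0
```

{"method": "step_arm", "body": {"series": [0.001,-0.003,0,0,0.0015,-0.006,0,0,0.0015,-0.009,0,0,0.0015,-0.009,0,0]}}

```text
time: 18.05
tool_pos: [0.5381, 0.1424, 0.1033]
tcp_rot: [-0.193, 3.132, 0.003]
wrist_force: [-1.0, 2.8, 8.0]
width: -0.003
grip_force: 4.2
```

Run:
```python
from h import *
p=viewer.read_camera('wrist'); save(p,'w5.png')
cv2.imwrite('pics/w5c.png',cv2.resize(cv2.imread('pics/w5.png')[100:400,150:550],None,fx=1.5,fy=1.5,interpolation=2))
```

```text
(no output)
```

View pics/w5c.png

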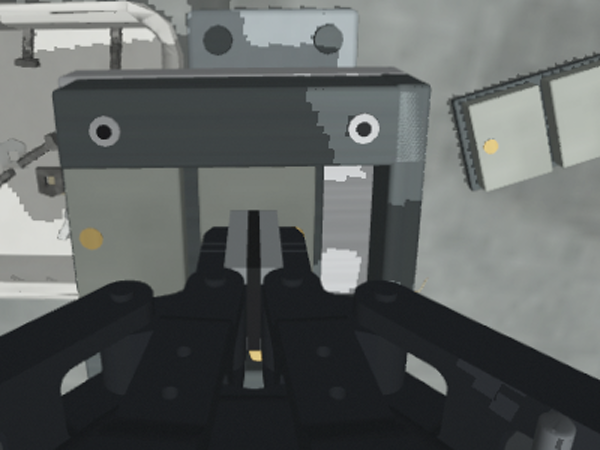

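The pad follows the finger: a gap (cols 320–375) has opened behind it. Keep sliding, restoring ~12 N.

{"method": "step_arm", "body": {"series": [0,0,0.0007,0,0,-0.004,0.0008,0,0,-0.008,0.0009,0,0,-0.012,0.0009,0,0,-0.012,0.0009,0]}}

```text
time: 18.73
tool_pos: [0.5401, 0.1305, 0.1032]
tcp_rot: [-0.193, 3.131, 0.003]
wrist_force: [-1.4, 1.0, 12.0]
width: -0.003
grip_force: 6.0
```

{"method": "step_arm", "body": {"series": [0,-0.003,0.0001,0,0,-0.006,0.0002,0,0,-0.009,0.0003,0,0,-0.012,0.0003,0,0,-0.012,0.0003,0]}}

```text
time: 19.35
tool_pos: [0.5424, 0.1185, 0.1032]
tcp_rot: [-0.192, 3.129, 0.003]
wrist_force: [-0.0, 1.7, 11.3]
width: 0.004
grip_force: 5.7
```

{"method": "step_arm", "body": {"series": [0,-0.003,0.0001,0,0,-0.006,0.0002,0,0,-0.009,0.0002,0,0,-0.012,0.0002,0,0,-0.012,0.0002,0]}}

```text
time: 19.98
tool_pos: [0.5441, 0.1065, 0.1032]
tcp_rot: [-0.192, 3.129, 0.003]
wrist_force: [0.0, 1.5, 11.5]
width: -0.0
grip_force: 6.0
```

{"method": "step_arm", "body": {"series": [0,-0.003,0,0,0,-0.006,0,0,0,-0.009,0,0,0,-0.012,0,0,0,-0.012,0,0]}}

```text
time: 20.6
tool_pos: [0.5456, 0.0946, 0.1032]
tcp_rot: [-0.192, 3.129, 0.002]
wrist_force: [-0.2, 1.4, 11.3]
width: -0.0
grip_force: 6.1
```

{"method": "step_arm", "body": {"series": [0,-0.003,0,0,0,-0.006,0,0,0,-0.009,0,0,0,-0.009,0,0]}}

```text
time: 21.1
tool_pos: [0.5467, 0.0856, 0.1032]
tcp_rot: [-0.192, 3.129, 0.002]
wrist_force: [-0.2, 2.5, 12.2]
width: -0.001
grip_force: 6.0
```

Pad's middle is ~17 mm past the edge; lift off quickly so it tips over.

{"method": "step_arm", "body": {"series": [0,0,-0.05,0,0,0,-0.1,0,0,0.03,-0.15,0,0,0.05,-0.17,0,0,0.05,-0.17,0,0,0.05,-0.17,0,0,0.05,-0.17,0]}}

```text
time: 21.98
tool_pos: [0.5361, 0.1334, 0.267]
tcp_rot: [0.192, -3.131, 0.002]
wrist_force: [-0.2, -0.7, 0.4]
width: 0.002
grip_force: 0.0
```

Run:
```python
from h import *
p=viewer.read_camera('wrist'); save(p,'w6.png')
for r in viewer.spot_point(p,'worn_pad')[:3]: print(r)
cv2.imwrite('pics/w6c.png',cv2.resize(cv2.imread('pics/w6.png')[0:300,100:500],None,fx=2,fy=2,interpolation=2))
```

```text
{'point': [216.4, 172.5], 'score': 0.83}
{'point': [337.5, 208.6], 'score': 0.72}
{'point': [328.4, 254.4], 'score': 0.71}
```

View pics/w6c.png

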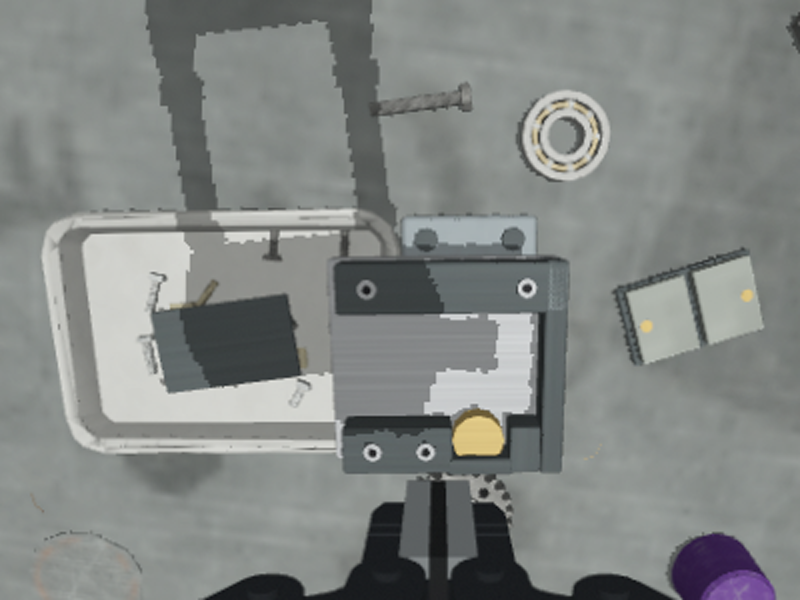

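The pad lies in the tray at crop (228,343), lining down. The pocket is empty, the tray end still meets the foot at (400,255), and the other things have not moved.

```bash
python3 -c "
from workcell import job
print(job.finish_job())"
```

```text
the job is handed in; nothing more can be done
None
```

The tray is against the nest's foot and the worn pad slid out over the edge into it, landing lining-side down. Readings while pressing on the pad stayed near 12 N, nothing else looked disturbed, and the job is handed in at about 22 s.

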